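# Offer up the case flap and hold its hinge for the pin

### The job

Lower the open lid of the grey radio case gently until it is fully shut. Then take the blue flap out of the black stand and bring its three hinge knuckles in between and beside the two knuckles on the lid's free edge, from outside the case, with the flap hanging upright, so that all the bores line up and a pin could be pushed through. Finish holding the flap there still in the gripper, clear of the desk and without forcing it against the case; leave the grey blank panel, microphone, mug, phone and pin where they are.

Things in the scene. Friction and masses are not known exactly. Their poses are not given: they have to be found in the camera images.
- case: Fixed grey open-topped case of a radio, 160 (x) by 220 (y) by 120 mm tall, walls 5 mm; its place and yaw vary. Origin: centre of its underside, on the desk. The lid is hinged along the top of its -x wall (the robot's side); its +x wall is the side where the flap goes.
- lid (a joint): Angle of the case's lid, rad: 0 = fully shut (lying level on the case), positive = free edge raised; starts between 0.45 and 0.95. The hinge is stiff: the lid stays where it is left (free edge moves with 1 to 5 N). The lid is an aluminium slab 160 by 220 by 12 mm; with the lid shut its top is 132 mm above the desk.
- lid_hinge (a point): Middle of the lid's own hinge line, on top of the case's -x wall, 120 mm above the desk. The point turns with the lid: x runs along the lid to its free edge, y along the hinge line, z out of the lid's outer (upper) face; with the lid shut, the axes are those of the case.
- lid_top (a point): Point on the lid's outer face, midway across, 130 mm from the lid's hinge line and 30 mm from the free edge; a good place to push it down. Axes as for lid_hinge.
- lid_bore (a point): Centre of the hinge barrel on the lid's free edge, 174 mm from lid_hinge, 14 mm beyond the edge, 6 mm below the outer face; 126 mm above the desk when shut. y runs along it. Steel knuckles, 20 mm outside diameter, 10 mm bore, at y = 23 to 45 and -45 to -23 mm; the flap's knuckles go between and beside them (3 mm end play each side). Moves with the lid.
- lid_bore_left (a point): Point on the lid's barrel axis, 68 mm from lid_bore towards the lid's +y (in the air, 23 mm past the knuckle): where the outer end of the flap's +y knuckle belongs.
- lid_bore_right (a point): The same, 68 mm from lid_bore towards the lid's -y.
- flap: Loose blue flap, 0.17 to 0.31 kg, upright in either slot of the stand. Panel 14 (x) by 150 (y) by 60 mm tall; origin at the centre of the panel's underside, z up, x to the outside of the case when fitted (flap and case axes then agree). When the bores line up its underside is 50 mm above the desk. Above the panel are three steel knuckles and a grip tab.
- flap_tab (a point): Middle of the flap's upright grip tab, 20 mm below its top (flap frame -5, 0, 116 mm). The tab is 14 (x) by 36 (y) mm and rises from the middle knuckle to z = 136 mm: pinch it across x from above. Axes as the flap.
- flap_bore (a point): Centre of the flap's hinge axis (flap frame -5, 0, 76 mm), which runs along y. Knuckles 20 mm outside diameter, 10 mm bore, at y = -20 to 20 mm and 48 to 68 mm on both sides. With bores in line the panel's top edge is 6 mm below the lid's knuckles, so the flap must come in level from the case's +x side, not from above.
- flap_bore_left (a point): Point on the flap's hinge axis 68 mm from flap_bore towards its +y: the outer end of that knuckle.
- flap_bore_right (a point): The same towards its -y.
- stand: Fixed black panel stand, 150 (x) by 180 (y) mm, place and yaw vary. Origin at the centre of its underside. Slots along y at x = -45 and +45 mm, 18 mm wide, floor 10 mm and walls up to 32 mm above the desk. Flap and blank stand in them, one each, at about the stand's yaw; lift them out straight up.
- blank: Loose grey blank panel, same panel and tab as the flap but with no knuckles, in the other slot. Leave it there. Origin at the centre of its underside.
- mic: Black desk microphone with gooseneck, 130 by 100 mm base, about 215 mm tall, beyond the work area. Origin under the base. Leave alone.
- mug: White mug, 80 mm across, 95 mm tall, to the left of the case. Origin at the centre of its underside. Leave alone.
- phone: Black phone, 150 by 72 by 9 mm, lying flat on the left near the robot. Origin at the centre of its underside. Leave alone.
- pin: Brass hinge pin, 5 mm diameter, 125 mm long, lying in a grey tray on the right near the robot. For someone else to fit later; leave alone.
Things that resemble listed ones, but are neither listed nor needed, are in the scene too. Of the things shaped like the flap, the blue one is meant.

How it is judged (in metres and radians):
On the way:
1. the lid is fully shut (value of joint lid below 0.04 rad), for 0.2 s.
At the end, for the whole second after the job is handed in: Lid shut (under 0.04 rad); both ends of the flap's hinge axis within 5 mm of their places on the lid's barrel axis; flap upright within 0.15 rad, still, over 30 mm above the desk, gripped (over 2 N), pressing on the case under 15 N; blank upright in the stand (value of joint lid below 0.04 rad and distance between flap_bore_left and lid_bore_left below 0.005 m and distance between flap_bore_right and lid_bore_right below 0.005 m and angle between flap's own z axis and vertical below 0.15 rad and height (world z) of flap above 0.03 m and linear speed of flap below 0.02 m/s and contact force between flap and the fingers above 2 N and contact force between flap and case below 15 N and horizontal distance between blank and stand below 0.06 m and angle between blank's own z axis and vertical below 0.2 rad); the arm keeps its last pose, push and grip.
It fails at once if the lid is slammed (closing faster than 2.5 rad/s) (velocity of joint lid below -2.5 rad/s).
It fails at once if the blank panel is pulled out or knocked over (distance of blank from where it was at the start of the episode above 0.03 m or angle between blank's own z axis and vertical above 0.4 rad).
It fails at once if microphone, mug, phone or pin is disturbed (distance of any of mic, mug, phone from where it was at the start of the episode above 0.03 m or distance of pin from where it was at the start of the episode above 0.08 m).
It also fails if it takes over 56 s, if anything falls off the work surface, if the arm or the gripper's body presses on something with over 40 N, if the wrist force passes 120 N, or if a joint passes its speed limit or range.

### The arm

A 7-joint arm with a two-finger parallel gripper is mounted at the origin on the work surface. World frame = base frame: x ahead of the robot, y to its left, z up, the work surface at z = 0. Lengths are in mm, angles in rad, forces in N, time in s.
With the tool pointing down it reaches from about 400 to 875 mm from the base axis. Payload 6.5 kg.
Tool frame: the origin (TCP) lies at the very end of the fingers, on their centre line; the grasp point (between the pads) lies 19 mm behind it; z points along the fingers, y is the line along which they close (so a half turn about z gives the same grasp; the last joint's range is limited). The gripper opens to 85 mm and grips with 20 to 120 N. Pads are 22 mm wide; open, the fingers measure 114 mm over their backs; the gripper's body (76 mm by 85 mm) begins 54 mm behind the grasp point. The pads swing forward as they close: fully open they stand 13 mm farther back than shut.
Start: joints at [1.121, 0.536, -0.004, 1.538, 0.003, 1.067, -0.071], TCP at [243.386, -602.705, 231.29] pointing down, gripper open.
Joint ranges: [-2.7, 2.7], [-0.37, 2.16], [-1.27, 1.26], [0.24, 2.4], [-1.31, 4.45], [0.19, 1.91], [-2.76, 2.76]. Speed limits (rad/s): [2.39, 2.39, 3.14, 3.14, 3.14, 3.14, 3.14].

### API

Orientations are given as [roll, pitch, yaw] about the fixed x, y, z axes, in that order (R = Rz(yaw) Ry(pitch) Rx(roll)).
In Python, from plant import env gives the robot as it stands.
- The arm moves only by the tool send_rows, never from a script. Its argument "steps" is text: rows parted by semicolons, each of 7 numbers parted by spaces: the closure, from 0 (fully open) to 1 (shut), then the shift along the tool's x, y, z in mm, then the turn, a rotation vector about the tool's x, y, z in degrees. A call has 1 to 5 rows; each row is the pose to reach, as a shift and turn from the pose commanded when the call began, along the tool's axes at that moment; what a row does not reach only later rows make up. A row lasts 1/8 s, in which the tool goes at most 62.5 mm and 10.7 degrees, less where a joint would pass 70% of its speed; a pose out of reach is approached as far as the arm can. A call with a gripper value outside its range is refused whole. The fingers move at their own pace and stop on an object; "squeeze" is the grip in N (left out, the last holds). Time passes only in rows, so rows that repeat a pose let the fingers close. It gives the time, the measured TCP pose, the force, the opening and the grip force at its end, in the units of the state.
- env.observe(): the state, without advancing time (a new reading comes with each control period).
- env.grab_frame(name): name is "scene" or "top"; returns (picture, depth): 400x640x3 uint8, red, green, blue; 400x640 float32, mm along the optical axis (not along the pixel's ray), 0 where there is no reading.
- env.camera_info(name): a dict with "camera_matrix" (3x3 intrinsics, pixels), "extrinsics" (4x4, takes a point from world to camera coordinates). Camera axes: x right, y down, z forward; pixel columns grow to the right and rows downward; lengths in mm; the calibration is good to about 2 mm. A picture is of the moment at which its call begins. camera_info takes no time and is no camera call.
- env.sign_off(): hands the job in; it is judged then, once.
Trained networks look in the newest picture that a camera, given by its name, has taken for a name from the list of things; names that differ only in an ending like _2 or _b are one class to them, and where a whole thing is asked for, a point or a joint stands for the part that bears it (a point fixed in the world has none). Each returns a list of dicts, best first, with "p" (0 to 1); they miss things now and then, are a little off and sometimes report something else, mostly with a low value. They report only what shows in the picture. A call takes as long as a camera call. They do not tell look-alikes from the thing itself.
- env.cut_out(camera, name): "region" (400x640 bool, what is visible of it) and "xy" ([column, row] in pixels, amid what is visible of it).
The state is a dict: "t": time; "qpos": joint angles; "joint_vel": joint speeds; "effort": joint torques, N m; "tcp_pos": TCP position; "ee_rot": TCP orientation; "force": force on the tool from outside, world axes, zero at the start; "moment": the same for the moment, N m; "width": finger opening in mm; "finger_force": force on a finger pad.
Only numpy, scipy, OpenCV 4.12 (cv2) and the standard library are available. Lean on these libraries where they do the work, as an engineer would, in place of code of your own. Each camera call takes 0.05 s, during which the arm holds its last target. There are 200 camera calls.

## Working session

There is one attempt and no reset: what is moved stays moved. The work goes in short steps, Python scripts to look and compute and a tool call to move; the robot and the scene stay as the last step left them, time stands still between calls to the robot, and variables do not carry over. Pictures are saved under pics/ and viewed, at most 10 in all, crops included, and the job is handed in when it is done.

Besides the shell and the picture viewer there is one more tool, called after ">>>" as a command line: name --argument value ..., lists and objects as JSON in quotes. send_rows: Moves the arm, as the interface text tells. Its arguments: {"type":"object","properties":{"steps":{"type":"string"},"squeeze":{"type":"number"}},"required":["steps"]}

```bash
mkdir -p pics; ls; cat > h.py <<'E'
import numpy as np, cv2
from plant import env
def cam(n):
    i=env.camera_info(n); return np.array(i["camera_matrix"]),np.array(i["extrinsics"])
def world(n,depth,mask=None):
    K,T=cam(n); 
    m=(depth>0) if mask is None else (mask&(depth>0))
    v,u=np.nonzero(m); z=depth[v,u]
    p=np.linalg.inv(K)@np.vstack([u*z,v*z,z]); 
    return (np.linalg.inv(T)@np.vstack([p,np.ones(len(z))]))[:3].T, u, v
E
python3 - <<'E'
from h import *
for n in ("scene","top"):
    rgb,d=env.grab_frame(n); cv2.imwrite(f"pics/{n}0.png",rgb[:,:,::-1]); np.savez(f"{n}0.npz",rgb=rgb,d=d)
    for k in ("case","lid","flap","blank","stand"):
        for r in env.cut_out(n,k)[:2]:
            P,u,v=world(n,d,r["region"]); 
            print(n,k,round(r["p"],2),r["xy"],len(P),np.round(np.median(P,0)),np.round(np.percentile(P,[2,98],axis=0)).tolist() if len(P) else 0)
print(env.observe())
E
```

```text
pics
scene case 0.7 [353.6, 164.2] 5556 [523. 120.  92.] [[406.0, 37.0, 1.0], [593.0, 261.0, 204.0]]
scene lid 0.64 [353.3, 143.7] 1873 [501. 143. 176.] [[414.0, 45.0, 134.0], [575.0, 260.0, 212.0]]
scene flap 0.82 [235.9, 243.2] 949 [ 425. -277.   72.] [[402.0, -342.0, 31.0], [445.0, -204.0, 148.0]]
scene flap 0.56 [213.0, 333.6] 1441 [ 544. -486.   58.] [[513.0, -550.0, 2.0], [563.0, -415.0, 138.0]]
scene blank 0.72 [268.0, 252.5] 859 [ 513. -259.   70.] [[488.0, -323.0, 14.0], [534.0, -183.0, 148.0]]
scene stand 0.69 [238.2, 244.0] 967 [ 425. -277.   71.] [[401.0, -342.0, 31.0], [445.0, -203.0, 147.0]]
scene stand 0.57 [255.5, 272.1] 2066 [ 477. -287.   12.] [[418.0, -357.0, 4.0], [552.0, -175.0, 36.0]]
top case 0.91 [253.4, 215.6] 4018 [489. 152. 165.] [[408.0, 44.0, 37.0], [570.0, 263.0, 206.0]]
top lid 0.73 [251.3, 215.8] 3754 [492. 159. 168.] [[412.0, 52.0, 128.0], [575.0, 266.0, 208.0]]
top lid 0.21 [382.4, 236.8] 287 [ 415. -261.   91.] [[397.0, -334.0, 27.0], [439.0, -197.0, 148.0]]
top flap 0.85 [443.4, 201.2] 567 [ 536. -475.   59.] [[512.0, -545.0, 0.0], [561.0, -409.0, 
[... 324 characters left out ...]
pos': array([ 1.12079634,  0.53637709, -0.00442562,  1.53788968,  0.00260493,
        1.06730903, -0.07119496]), 'joint_vel': array([ 8.19240815e-05,  1.06046291e-03,  8.47205937e-04, -1.14679145e-03,
       -1.52184813e-03, -2.71116456e-04, -3.28071767e-04]), 'effort': array([-1.03566228e-03, -5.83064425e+01,  1.04721799e+00, -2.59333545e+01,
        1.25177734e-02,  2.12801897e-03, -4.40096198e-05]), 'tcp_pos': array([ 243.40317149, -602.70330672,  231.30853779]), 'ee_rot': array([3.14156872e+00, 1.84420265e-05, 3.83865931e-01]), 'force': array([-0.09627388,  0.08931153,  0.09504585]), 'moment': array([ 0.0084739 , -0.02941955, -0.03610249]), 'finger_force': 0.0, 'width': 85.3656199994929}
```

View images.

View pics/scene0.png

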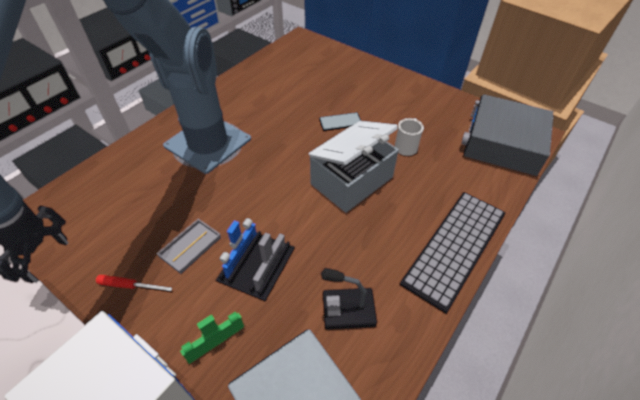

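View pics/top0.png

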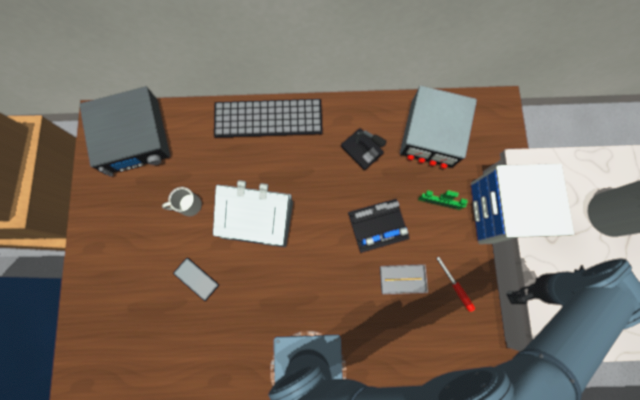

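The scene shows the white lid open at about (352,143), the blue flap at (238,245) in the stand slot nearer the robot, the grey blank at (268,255), and a green look-alike at (213,335). The top view shows the lid knuckles at (241,186) and (263,189), and the flap at (384,239). Next I'll fit models to the depth points.

```bash
cat >> h.py <<'E'
from scipy.optimize import least_squares
def box(p,c,h):
    q=np.abs(p-c)-h; return np.linalg.norm(np.maximum(q,0),axis=1)+np.minimum(q.max(1),0)
def cyl(p,x,z,y0,y1,r=10):
    a=np.hypot(p[:,0]-x,p[:,2]-z)-r; b=np.abs(p[:,1]-(y0+y1)/2)-(y1-y0)/2
    return np.minimum(np.maximum(a,b),0)+np.hypot(np.maximum(a,0),np.maximum(b,0))
from scipy.spatial.transform import Rotation as R
def flap_sdf(p,tab=True,kn=True):
    s=[box(p,[0,0,30],[7,75,30]),box(p,[-5,0,106],[7,18,30])]
    if kn: s+=[cyl(p,-5,76,a,b) for a,b in((-20,20),(48,68),(-68,-48))]
    return np.min(s,0)
def lid_sdf(p):
    return np.min([box(p,[80,0,6],[80,110,6]),cyl(p,174,6,23,45),cyl(p,174,6,-45,-23)],0)
def caselid(P,q):  # q: hinge x,y, yaw, angle
    A=(P-[q[0],q[1],120])@R.from_euler('z',q[2]).as_matrix()
    B=A@R.from_euler('y',-q[3]).as_matrix()
    return np.minimum(box(A,[80,0,-60],[80,110,60]),lid_sdf(B))
def flap_pose(P,q,**k): # x,y,z,yaw,pitch,roll  (zyx)
    return flap_sdf((P-q[:3])@R.from_euler('ZYX',q[3:]).as_matrix(),**k)
def fit(f,P,q0,free,scale=2.):
    q0=np.array(q0,float); free=list(free)
    S=np.array([10 if abs(v)>3 else .1 for v in q0])[free]
    def g(x): q=q0.copy(); q[free]+=x*S; return f(P,q)
    r=least_squares(g,np.zeros(len(free)),loss='cauchy',f_scale=scale)
    q=q0.copy(); q[free]+=r.x*S; return q,np.median(np.abs(g(r.x)))
def blue(rgb):
    h=cv2.cvtColor(rgb,cv2.COLOR_RGB2HSV); return (h[...,0]>100)&(h[...,0]<125)&(h[...,1]>120)
E
cat > m0.py <<'E'
from h import *
ALL={'f':[], 'l':[], 'b':[]}
for n in ("scene","top"):
    z=np.load(f"{n}0.npz"); P,u,v=world(n,z['d'])
    def near(c,r): return P[(np.abs(P-np.array(c))<r).all(1)]
    F=near([420,-270,90],[45,95,70]); F=F[F[:,2]>38]
    B=near([508,-252,90],[45,95,70]); B=B[B[:,2]>38]
    L=near([490,150,125],[130,150,100])
    ALL['f'].append(F);ALL['l'].append(L);ALL['b'].append(B)
def go(t,F,L,B):
    print(t,len(F),len(L))
    best=min((fit(flap_pose,F,[420,-270,10,y,0,0],[0,1,3]) for y in (-.2,.0,.2,2.94,3.34)),key=lambda a:a[1])
    q,e=fit(flap_pose,F,best[0],range(6)); print("flap",np.round(best[0],3),round(best[1],2),np.round(q,3),round(e,2))
    best=min((fit(caselid,L,[412,150,y,.5],range(4)) for y in (-.2,0,.2)),key=lambda a:a[1]); print("lid",np.round(best[0],3),round(best[1],2))
    b=fit(lambda P,q:flap_pose(P,q,kn=False),B,[508,-252,10,best[0][2]*0+.2,0,0],[0,1,3]); print("blank",np.round(b[0],3),round(b[1],2))
for i,t in enumerate(("scene","top")): go(t,*[ALL[k][i] for k in 'flb'])
go("both",*[np.vstack(ALL[k]) for k in 'flb'])
E
python3 m0.py
```

```text
scene 901 5023
flap [ 4.21816e+02 -2.69332e+02  1.00000e+01  2.47000e-01  0.00000e+00
  0.00000e+00] 0.78 [ 4.22045e+02 -2.69624e+02  1.13040e+01  2.47000e-01 -3.00000e-03
 -5.00000e-03] 0.7
lid [ 4.20316e+02  1.70653e+02 -1.76000e-01  4.71000e-01] 1.0
blank [ 5.09887e+02 -2.49728e+02  1.00000e+01  2.45000e-01  0.00000e+00
  0.00000e+00] 0.68
top 267 3997
flap [ 4.22115e+02 -2.68933e+02  1.00000e+01  2.48000e-01  0.00000e+00
  0.00000e+00] 0.88 [ 4.21705e+02 -2.69585e+02  1.03730e+01  2.47000e-01  7.00000e-03
 -6.00000e-03] 0.86
lid [ 4.20711e+02  1.71536e+02 -1.74000e-01  4.64000e-01] 1.26
blank [ 5.10080e+02 -2.49334e+02  1.00000e+01  2.45000e-01  0.00000e+00
  0.00000e+00] 0.71
both 1168 9020
flap [ 4.21841e+02 -2.69242e+02  1.00000e+01  2.47000e-01  0.00000e+00
  0.00000e+00] 0.79 [ 4.22048e+02 -2.69729e+02  1.10880e+01  2.46000e-01 -1.00000e-03
 -7.00000e-03] 0.71
lid [ 4.20394e+02  1.70851e+02 -1.76000e-01  4.67000e-01] 1.15
blank [ 5.09917e+02 -2.49643e+02  1.00000e+01  2.45000e-01  0.00000e+00
  0.00000e+00] 0.71
```

>>> send_rows --steps "1 557 -587 -29 0 0 -58; 1 557 -587 -29 0 0 -58; 1 557 -587 -29 0 0 -58; 1 557 -587 -29 0 0 -58; 1 557 -587 -29 0 0 -58"

```text
t: 1.23
tcp_pos: [358.5, -310.4, 242.9]
ee_rot: [3.141, 0.001, 1.328]
force: [1.7, 0.2, 0.1]
width: 0.3
finger_force: 0.0
```

```bash
cat > to.py <<'E'
import sys; from h import *
# usage: to.py x y z yaw -> tool-frame shift from current pose (tool down)
s=env.observe(); r=R.from_euler('xyz',s['ee_rot']); x,y,z,w=map(float,sys.argv[1:5])
t=R.from_euler('xyz',[np.pi,0,w])
print('t',round(s['t'],2),'pos',np.round(s['tcp_pos'],1),'rot',np.round(s['ee_rot'],3),'q',np.round(s['qpos'],2),'F',np.round(s['force'],1),'w',round(s['width'],1))
print('shift',np.round(r.inv().apply(np.array([x,y,z])-s['tcp_pos']),1),'turn',np.round((r.inv()*t).as_rotvec(degrees=True),2))
E
python3 to.py 540 150 260 1.395
```

```text
t 1.23 pos [ 358.5 -310.4  242.9] rot [3.141e+00 1.000e-03 1.328e+00] q [ 0.89  0.24 -0.32  1.96  0.09  0.95  0.29] F [1.7 0.2 0.1] w 0.3
shift [490.5  65.2 -17.4] turn [ 0.05  0.04 -3.87]
```

>>> send_rows --steps "1 490 65 -17 0 0 -3.9; 1 490 65 -17 0 0 -3.9; 1 490 65 -17 0 0 -3.9; 1 490 65 -17 0 0 -3.9; 1 490 65 -17 0 0 -3.9"

```text
t: 1.85
tcp_pos: [474.8, -20.6, 253.7]
ee_rot: [3.14, 0.0, 1.389]
force: [1.5, -0.5, 0.2]
width: 0.1
finger_force: 0.0
```

```bash
python3 to.py 542 149 240 1.395
```

```text
t 1.85 pos [474.8 -20.6 253.7] rot [3.14  0.    1.389] q [ 0.41  0.25 -0.54  1.94  0.16  0.99 -0.38] F [ 1.5 -0.5  0.2] w 0.1
shift [179.   35.4  13.7] turn [ 0.07  0.02 -0.35]
```

>>> send_rows --steps "1 179 35 14 0 0 0; 1 179 35 14 0 0 0; 1 179 35 14 0 0 0; 1 179 35 14 0 0 0; 1 179 35 14 0 0 0"

```text
t: 2.48
tcp_pos: [540.7, 147.0, 239.0]
ee_rot: [-3.141, 0.001, 1.389]
force: [-1.0, 0.2, -0.1]
width: 0.1
finger_force: 0.0
```

```bash
python3 to.py 542 149 131 1.395
```

```text
t 2.48 pos [540.7 147.  239. ] rot [-3.141e+00  1.000e-03  1.389e+00] q [ 0.09  0.44 -0.57  1.75  0.27  1.04 -0.76] F [-1.   0.2 -0.1] w 0.1
shift [  2.3   0.9 108. ] turn [-0.02  0.05 -0.32]
```

>>> send_rows --steps "1 0 0 15 0 0 0; 1 0 0 30 0 0 0; 1 0 0 40 0 0 0; 1 0 0 50 0 0 0; 1 0 0 60 0 0 0"

```text
t: 3.1
tcp_pos: [541.3, 147.5, 178.9]
ee_rot: [3.141, -0.0, 1.389]
force: [1.8, 0.7, 2.6]
width: -0.0
finger_force: 1.0
```

>>> send_rows --steps "1 0 0 9 0 0 0; 1 0 0 18 0 0 0; 1 0 0 27 0 0 0; 1 0 0 35 0 0 0; 1 0 0 40 0 0 0"

```text
t: 3.72
tcp_pos: [540.7, 147.4, 138.6]
ee_rot: [-3.141, 0.0, 1.389]
force: [1.4, -0.3, 1.0]
width: 0.3
finger_force: 1.0
```

>>> send_rows --steps "1 0 0 3 0 0 0; 1 0 0 5 0 0 0; 1 0 0 7 0 0 0; 1 0 0 8 0 0 0; 1 0 0 8 0 0 0"

```text
t: 4.35
tcp_pos: [541.0, 147.5, 132.1]
ee_rot: [3.141, 0.0, 1.389]
force: [-2.0, -1.5, 9.6]
width: 0.3
finger_force: 4.5
```

>>> send_rows --steps "1 0 0 1 0 0 0; 1 0 0 2 0 0 0; 1 0 0 2 0 0 0; 1 0 0 -40 0 0 0; 1 0 0 -100 0 0 0"

```text
t: 4.97
tcp_pos: [539.0, 147.0, 230.8]
ee_rot: [-3.137, 0.002, 1.39]
force: [0.2, 0.6, 0.6]
width: 0.4
finger_force: 0.0
```

```bash
python3 to.py 460 -120 240 1.818
```

```text
t 4.97 pos [539.  147.  230.8] rot [-3.137e+00  2.000e-03  1.390e+00] q [ 0.09  0.45 -0.57  1.75  0.27  1.03 -0.76] F [0.2 0.6 0.6] w 0.4
shift [-276.9  -29.6   -8.6] turn [ -0.28   0.04 -24.54]
```

>>> send_rows --steps "0.45 -277 -30 -12 0 0 -24.5; 0.45 -277 -30 -12 0 0 -24.5; 0.45 -277 -30 -12 0 0 -24.5; 0.45 -277 -30 -12 0 0 -24.5; 0.45 -277 -30 -12 0 0 -24.5"

```text
t: 5.6
tcp_pos: [459.3, -122.7, 242.9]
ee_rot: [-3.14, 0.0, 1.813]
force: [-0.1, -0.7, 0.5]
width: 47.3
finger_force: 0.0
```

```bash
python3 to.py 417.1 -270.5 240 1.818; python3 - <<'E'
from h import *
for n in ("scene","top"):
    rgb,d=env.grab_frame(n); P,u,v=world(n,d)
    L=P[(np.abs(P-np.array([490,150,75]))<[130,150,75]).all(1)]
    print(n,fit(caselid,L,[420.4,171,-.176,.02],range(4)))
E
```

```text
t 5.6 pos [ 459.3 -122.7  242.9] rot [-3.14   0.     1.813] q [ 0.69  0.28 -0.61  1.94  0.2   0.97  0.23] F [-0.1 -0.7  0.5] w 47.3
shift [-133.4  -76.5    3. ] turn [-0.11  0.01 -0.27]
scene (array([ 4.20529956e+02,  1.70605676e+02, -1.74603692e-01,  4.28626556e-03]), np.float64(1.152683735086276))
top (array([ 4.19486571e+02,  1.71037644e+02, -1.71893805e-01, -3.84627129e-03]), np.float64(1.8634932287068562))
```

>>> send_rows --steps "0.45 -133 -76.5 0 0 0 -0.3; 0.45 -133 -76.5 0 0 0 -0.3; 0.45 -133 -76.5 0 0 0 -0.3; 0.45 -133 -76.5 0 0 0 -0.3; 0.45 -133 -76.5 0 0 0 -0.3"

```text
t: 6.32
tcp_pos: [420.1, -265.3, 243.0]
ee_rot: [3.141, -0.001, 1.824]
force: [0.3, -0.7, 0.6]
width: 47.1
finger_force: 0.0
```

```bash
python3 to.py 417.1 -270.5 107 1.818
```

```text
t 6.33 pos [ 420.1 -265.3  243. ] rot [ 3.141e+00 -1.000e-03  1.824e+00] q [ 0.92  0.31 -0.54  1.9   0.19  0.98  0.55] F [ 0.3 -0.7  0.6] w 47.1
shift [ -4.4  -4.3 136. ] turn [ 0.01 -0.07  0.36]
```

>>> send_rows --steps "0.45 0 0 20 0 0 0; 0.45 0 0 40 0 0 0; 0.45 0 0 55 0 0 0; 0.45 0 0 55 0 0 0"

```text
t: 6.82
tcp_pos: [419.3, -265.8, 187.4]
ee_rot: [-3.14, -0.002, 1.824]
force: [0.2, -0.7, 0.5]
width: 47.2
finger_force: 0.0
```

```bash
python3 to.py 417.1 -270.5 107 1.818
```

```text
t 6.83 pos [ 419.3 -265.8  187.4] rot [-3.140e+00 -2.000e-03  1.824e+00] q [ 0.9   0.38 -0.51  1.95  0.24  0.87  0.51] F [ 0.2 -0.7  0.5] w 47.2
shift [-4.1 -3.3 80.4] turn [-0.07 -0.11  0.35]
```

>>> send_rows --steps "0.45 -4 -3.3 0 0 0 0.3; 0.45 -4 -3.3 20 0 0 0.3; 0.45 -4 -3.3 40 0 0 0.3; 0.45 -4 -3.3 60 0 0 0.3; 0.45 -4 -3.3 70 0 0 0.3"

```text
t: 7.45
tcp_pos: [417.3, -272.3, 118.0]
ee_rot: [-3.142, 0.0, 1.816]
force: [0.5, -0.1, 0.0]
width: 46.7
finger_force: 0.0
```

```bash
python3 to.py 417.1 -270.5 107 1.818
```

```text
t 7.45 pos [ 417.3 -272.3  118. ] rot [-3.142  0.     1.816] q [ 0.86  0.49 -0.46  2.    0.33  0.72  0.44] F [ 0.5 -0.1  0. ] w 46.7
shift [ 1.8  0.2 11. ] turn [-0.    0.01 -0.09]
```

>>> send_rows --steps "0.45 1.5 0 9 0 0 0; 0.7 1.5 0 9 0 0 0; 1 1.5 0 9 0 0 0; 1 1.5 0 9 0 0 0; 1 1.5 0 9 0 0 0" --squeeze 70

```text
t: 8.07
tcp_pos: [417.6, -270.7, 109.8]
ee_rot: [3.141, 0.001, 1.817]
force: [-0.1, 0.9, 4.1]
width: 13.1
finger_force: 68.7
```

>>> send_rows --steps "1 0 0 0 0 0 0; 1 0 0 0 0 0 0; 1 0 0 -5 0 0 0; 1 0 0 -10 0 0 0"

```text
t: 8.57
tcp_pos: [416.4, -270.3, 119.2]
ee_rot: [-3.141, -0.001, 1.817]
force: [-0.6, -0.4, -1.5]
width: 13.1
finger_force: 68.1
```

>>> send_rows --steps "1 0 0 -30 0 0 0; 1 0 0 -70 0 0 0; 1 0 0 -110 0 0 0; 1 0 0 -145 0 0 0; 1 0 0 -145 0 0 0"

```text
t: 9.2
tcp_pos: [418.3, -271.2, 266.7]
ee_rot: [3.139, 0.004, 1.817]
force: [0.7, -0.1, -2.3]
width: 13.1
finger_force: 68.8
```

```bash
python3 to.py 665 120 265 1.396
```

```text
t 9.2 pos [ 418.3 -271.2  266.7] rot [3.139 0.004 1.817] q [ 0.94  0.28 -0.55  1.87  0.17  1.03  0.57] F [ 0.7 -0.1 -2.3] w 13.1
shift [319.3 334.5   1.4] turn [ 0.22  0.18 24.1 ]
```

Travel more gently, about 46 mm per row.

>>> send_rows --steps "1 32 33 0 0 0 2.4; 1 64 67 0 0 0 4.8; 1 96 100 0 0 0 7.2; 1 128 134 0 0 0 9.6; 1 160 167 0 0 0 12"

```text
t: 9.82
tcp_pos: [539.6, -73.4, 262.6]
ee_rot: [-3.139, -0.0, 1.606]
force: [1.1, -1.0, -0.6]
width: 13.4
finger_force: 68.9
```

```bash
python3 to.py 665 120 265 1.396
```

```text
t 9.82 pos [539.6 -73.4 262.6] rot [-3.139 -0.     1.606] q [ 0.51  0.38 -0.59  1.76  0.24  1.07 -0.12] F [ 1.1 -1.  -0.6] w 13.4
shift [188.8 132.1  -2.8] turn [-0.16  0.   12.04]
```

>>> send_rows --steps "1 38 26 0 0 0 2.4; 1 76 53 0 0 0 4.8; 1 113 79 0 0 0 7.2; 1 151 106 0 0 0 9.6; 1 189 132 0 0 0 12"

```text
t: 10.45
tcp_pos: [664.8, 120.0, 261.9]
ee_rot: [-3.139, 0.002, 1.397]
force: [0.6, -0.6, -1.5]
width: 13.2
finger_force: 68.8
```

>>> send_rows --steps "1 0 0 20 0 0 0; 1 0 0 40 0 0 0; 1 0 0 60 0 0 0; 1 0 0 80 0 0 0; 1 0 0 80 0 0 0"

```text
t: 11.08
tcp_pos: [663.5, 118.0, 181.9]
ee_rot: [-3.138, 0.002, 1.398]
force: [-0.3, 0.3, -1.1]
width: 13.2
finger_force: 69.1
```

```bash
cat > m1.py <<'E'
from h import *
s=env.observe(); tc=s['tcp_pos']; yaw=s['ee_rot'][2]-np.pi/2
c=np.array([np.cos(yaw),np.sin(yaw)])
q0=[*(tc[:2]+5*c),tc[2]-99,yaw,0,0]
AF=[];AL=[]
def rep(t,F,L,n):
    l,e2=fit(caselid,L,[420.3,170.8,-.175,.001],[0,1,2])
    qa,ea=fit(flap_pose,F,q0,range(6),1.5)
    print(t,len(F),len(L),'flap',np.round(qa,3),round(ea,2),'lid',np.round(l,3),round(e2,2))
    M=R.from_euler('ZYX',qa[3:]).as_matrix(); Rl=R.from_euler('z',l[2]).as_matrix()
    for y in(68,-68):
        a=qa[:3]+M@[-5,y,76]; b=np.array([l[0],l[1],120])+Rl@[174,y,6]
        print('  bore',y,'needed shift in case axes',np.round(Rl.T@(b-a),1))
for n in ("scene","top"):
    rgb,d=env.grab_frame(n); cv2.imwrite(f"pics/{n}_{s['t']:.1f}.png",rgb[:,:,::-1]); P,u,v=world(n,d)
    g=np.abs(flap_pose(P,np.array(q0)))<12; pr=caselid(P,[420.3,170.8,-.175,.001]); g&=(P[:,2]<q0[2]+108)
    far=pr>8
    F=P[g&far]; L=P[(np.abs(pr)<12)&(P[:,2]>20)&~(flap_pose(P,np.array(q0))<8)]
    AF.append(F);AL.append(L); rep(n,F,L,n)
rep('both',np.vstack(AF),np.vstack(AL),'')
print(np.round(tc,1),np.round(s['ee_rot'],3),np.round(s['force'],1),s['t'])
E
python3 m1.py
```

```text
scene 789 4544 flap [ 6.68096e+02  1.16570e+02  8.25260e+01 -1.72000e-01 -3.00000e-03
 -3.00000e-03] 0.67 lid [ 4.20366e+02  1.70873e+02 -1.75000e-01  1.00000e-03] 0.95
  bore 68 needed shift in case axes [-74.   10.2 -32.3]
  bore -68 needed shift in case axes [-74.3  10.2 -32.7]
top 87 3395 flap [ 6.69232e+02  1.22979e+02  7.96330e+01 -1.83000e-01  6.00000e-03
  6.30000e-02] 0.63 lid [ 4.20223e+02  1.70912e+02 -1.75000e-01  1.00000e-03] 1.45
  bore 68 needed shift in case axes [-75.5   8.7 -33.8]
  bore -68 needed shift in case axes [-74.4   8.4 -25.2]
both 876 7939 flap [ 6.68181e+02  1.16688e+02  8.25960e+01 -1.75000e-01 -3.00000e-03
 -1.00000e-03] 0.69 lid [ 4.20339e+02  1.70881e+02 -1.75000e-01  1.00000e-03] 1.1
  bore 68 needed shift in case axes [-74.3  10.2 -32.5]
  bore -68 needed shift in case axes [-74.2  10.2 -32.7]
[663.5 118.  181.9] [-3.138e+00  2.000e-03  1.398e+00] [-0.3  0.3 -1.1] 11.075
```

>>> send_rows --steps "1 5 0 16 0 0 0; 1 10 0 32.5 0 0 0; 1 10 -15 32.5 0 0 0; 1 10 -32 32.5 0 0 0; 1 10 -46 32.5 0 0 0"

```text
t: 11.8
tcp_pos: [620.2, 137.5, 150.8]
ee_rot: [-3.14, 0.0, 1.399]
force: [-0.0, -0.0, -1.8]
width: 13.3
finger_force: 69.2
```

>>> send_rows --steps "1 0 0 0 0 0 0; 1 0 0 0 0 0 0"

```text
t: 12.05
tcp_pos: [622.0, 136.7, 151.7]
ee_rot: [3.141, -0.0, 1.398]
force: [-0.1, -0.0, -1.7]
width: 13.2
finger_force: 69.1
```

```bash
python3 m1.py
```

```text
scene 771 3976 flap [ 6.26787e+02  1.35501e+02  5.23600e+01 -1.71000e-01 -2.00000e-03
 -3.00000e-03] 0.78 lid [ 4.20311e+02  1.70886e+02 -1.75000e-01  1.00000e-03] 0.93
  bore 68 needed shift in case axes [-30.   -1.4  -2.2]
  bore -68 needed shift in case axes [-30.6  -1.4  -2.5]
top 51 2778 flap [ 6.31988e+02  1.45008e+02  4.46490e+01 -1.22000e-01 -1.80000e-02
  1.21000e-01] 0.52 lid [ 4.19969e+02  1.69566e+02 -1.75000e-01  1.00000e-03] 1.45
  bore 68 needed shift in case axes [-29.5  -2.6  -2.2]
  bore -68 needed shift in case axes [-36.9  -3.8  14.2]
both 822 6754 flap [ 6.26803e+02  1.35383e+02  5.21450e+01 -1.72000e-01 -2.00000e-03
 -5.00000e-03] 0.79 lid [ 4.20264e+02  1.70844e+02 -1.75000e-01  1.00000e-03] 1.1
  bore 68 needed shift in case axes [-30.2  -1.4  -1.8]
  bore -68 needed shift in case axes [-30.6  -1.4  -2.5]
[622.  136.7 151.7] [ 3.141 -0.     1.398] [-0.1 -0.  -1.7] 12.05
```

>>> send_rows --steps "1 -1.4 0 2.3 0 0 0.2; 1 -1.4 -5 2.3 0 0 0.2; 1 -1.4 -9 2.3 0 0 0.2; 1 -1.4 -12 2.3 0 0 0.2; 1 -1.4 -12 2.3 0 0 0.2"

```text
t: 12.78
tcp_pos: [609.0, 137.7, 149.5]
ee_rot: [3.142, 0.0, 1.395]
force: [-0.6, -0.2, -2.1]
width: 13.2
finger_force: 69.1
```

```bash
python3 m1.py | grep -v top; python3 - <<'E'
import cv2,glob,os
f=sorted(glob.glob('pics/scene_*.png'),key=os.path.getmtime)[-1]
i=cv2.imread(f)[100:230,280:440]; cv2.imwrite('pics/crop1.png',cv2.resize(i,None,fx=4.5,fy=4.5,interpolation=2))
E
```

```text
scene 750 3744 flap [ 6.13707e+02  1.36329e+02  5.00110e+01 -1.75000e-01 -1.00000e-03
 -3.00000e-03] 0.78 lid [ 4.20367e+02  1.70892e+02 -1.76000e-01  1.00000e-03] 0.93
  bore 68 needed shift in case axes [-17.2  -0.1   0.2]
  bore -68 needed shift in case axes [-17.4  -0.1  -0.2]
  7.10000e-02] 0.41 lid [ 4.20040e+02  1.69802e+02 -1.76000e-01  1.00000e-03] 1.48
  bore 68 needed shift in case axes [-17.9   0.2   1.2]
  bore -68 needed shift in case axes [-13.5  -0.2  10.8]
both 783 6351 flap [ 6.13696e+02  1.36183e+02  4.98960e+01 -1.76000e-01 -1.00000e-03
 -5.00000e-03] 0.79 lid [ 4.20326e+02  1.70864e+02 -1.76000e-01  1.00000e-03] 1.11
  bore 68 needed shift in case axes [-17.4  -0.1   0.5]
  bore -68 needed shift in case axes [-17.4  -0.1  -0.3]
[609.  137.7 149.5] [3.142 0.    1.395] [-0.6 -0.2 -2.1] 12.775
```

View pics/crop1.png

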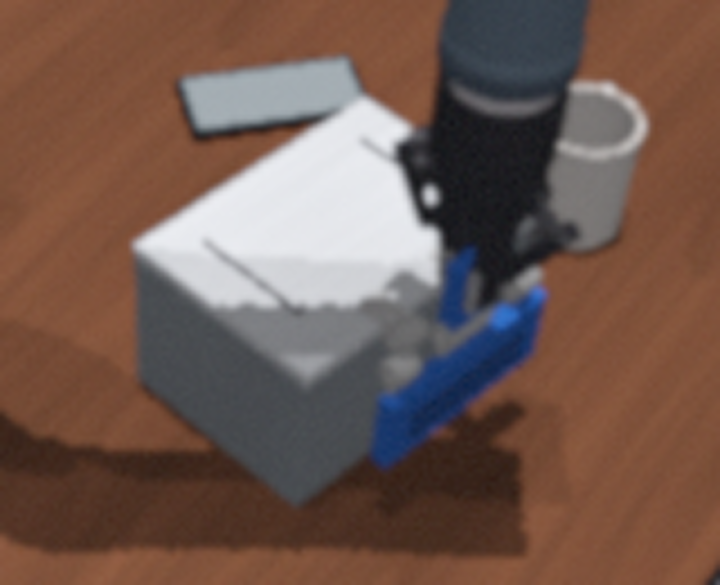

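The crop shows the lid shut, with the blue flap upright and square just outside the knuckles (about (400,350) in the crop). I'll move it in slowly.

>>> send_rows --steps "1 0 -3 0 0 0 0; 1 0 -6 0 0 0 0; 1 0 -8 0 0 0 0; 1 0 -10 0 0 0 0; 1 0 -10 0 0 0 0"

```text
t: 13.5
tcp_pos: [599.3, 139.4, 149.4]
ee_rot: [-3.142, 0.0, 1.395]
force: [-0.5, 0.2, -1.3]
width: 13.0
finger_force: 69.1
```

>>> send_rows --steps "1 0 -2 0 0 0 0; 1 0 -4 0 0 0 0; 1 0 -6 0 0 0 0; 1 0 -7 0 0 0 0; 1 0 -7 0 0 0 0"

```text
t: 14.12
tcp_pos: [592.5, 140.6, 149.4]
ee_rot: [3.142, 0.0, 1.395]
force: [0.5, 1.0, -2.5]
width: 13.4
finger_force: 69.1
```

```bash
python3 m1.py
```

```text
scene 675 3386 flap [ 5.97349e+02  1.39323e+02  5.00290e+01 -1.73000e-01 -5.00000e-03
  5.00000e-03] 0.75 lid [ 4.20287e+02  1.70898e+02 -1.75000e-01  1.00000e-03] 0.97
  bore 68 needed shift in case axes [-0.3  0.7 -0.4]
  bore -68 needed shift in case axes [-0.6  0.7  0.3]
top 12 2312 flap [ 6.08338e+02  1.64711e+02  3.40140e+01 -3.60000e-02 -1.00000e-02
  2.94000e-01] 0.28 lid [ 4.19972e+02  1.69572e+02 -1.77000e-01  1.00000e-03] 1.47
  bore 68 needed shift in case axes [-0.4 -2.1 -0.4]
  bore -68 needed shift in case axes [-19.   -9.3  39. ]
both 687 5698 flap [ 5.97342e+02  1.39239e+02  4.99620e+01 -1.73000e-01 -5.00000e-03
  4.00000e-03] 0.76 lid [ 4.20267e+02  1.70889e+02 -1.75000e-01  1.00000e-03] 1.13
  bore 68 needed shift in case axes [-0.4  0.6 -0.2]
  bore -68 needed shift in case axes [-0.7  0.6  0.3]
[592.5 140.6 149.4] [3.142 0.    1.395] [ 0.5  1.  -2.5] 14.125
```

>>> send_rows --steps "1 0 -0.4 0 0 0 0; 1 0 -0.4 0 0 0 0; 1 0 -0.4 0 0 0 0; 1 0 -0.4 0 0 0 0"

```text
t: 14.72
tcp_pos: [592.1, 140.6, 149.4]
ee_rot: [-3.142, -0.0, 1.395]
force: [0.1, 0.4, -1.5]
width: 13.5
finger_force: 69.1
```

```bash
python3 - <<'E'
from h import *
rgb,d=env.grab_frame("scene"); P,u,v=world("scene",d)
pr=caselid(P,[420.3,170.8,-.175,0]); L=P[(np.abs(pr)<12)&(P[:,2]>20)&(P[:,0]<575)]
q,e=fit(caselid,L,[420.3,170.8,-.175,.001],range(4)); print(q,e)
f=env.observe(); print(f['force'],f['finger_force'])
if q[3]<.025 and np.abs(f['force']).max()<6: print(env.sign_off())
E
```

```text
[ 4.20388133e+02  1.70915205e+02 -1.75140890e-01  4.60721161e-03] 0.9667217170834661
[-0.47674431  0.0744703  -2.89372029] 69.1380786895752
the job is handed in; nothing more can be done
None
```

I handed the job in at about 15 s: the lid is shut (about 0.005 rad), and the gripper holds the blue flap upright, with both ends of its hinge axis within about 1 mm of their places on the lid's barrel axis and almost no force on the case; the verdict wasn't shown.

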